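# Shim and wedge a rail carriage at its mark

### The job

Slide the rail carriage, which has an orange knob, until its red spot is under the needle tip, then fill the gap between the carriage's steel jaw and the blue end stop: stand one or both of the metal shims on the rail, leaning back against the stop, as many as it takes, and push the red wedge down between shims and jaw until you feel it go tight before its foot reaches the rail. The spot must still be under the needle, so do not force the carriage away, do not bump the needle bracket, and leave the other things on the bench alone. Finish while holding: keep the wedge's black grip in the fingers, wedge pressed in tight, and do not let go.

Things in the scene. Friction and masses are not known exactly. Their poses are not given: they have to be found in the camera images.
- carriage (a joint): Black rail carriage, 70 mm wide, 190 mm long, top 75 mm above the table. Value: how far (m) it has slid along the rail's +y, away from the blue stop; range 0 to 0.11; 0 is nearest the stop (gap 14.5 mm at the foot). It slides with about 12 N of dry friction and stays where it is left. With the spot under the needle the gap is between 15 and 27 mm at the foot: one 8 mm shim or two, plus the wedge.
- jaw_foot (a point): Foot of the carriage's steel jaw face, which faces the stop, mid-width, at the height of the rail's top (25 mm above the table). Axes are the rail's: y along the rail away from the stop, z up. The face is 60 mm wide (x) and 50 mm high and leans away from the stop: 0.2 mm further in +y per mm of height. The stop's face leans back just as much: the gap is a V, 20 mm wider at its mouth than its foot.
- stop_face (a point): Foot of the face of the fixed blue end stop, mid-width, at the height of the rail's top (25 mm above the table). The face leans back, 0.2 mm towards -y per mm of height (11.3 degrees). Axes are the rail's; the gap lies at +y of this point and its foot width is the y of jaw_foot in this frame.
- red_spot (a point): Red spot, 8 mm across, in a white disc on the carriage's flat top, 75 mm above the table. It lies 90 mm from jaw_foot along the rail's y.
- knob (a point): Orange upright round knob on the carriage, 24 mm across, 36 mm tall (75 to 111 mm above the table), to slide the carriage by. The point is its centre. It lies 165 mm from jaw_foot along the rail's y.
- needle_tip (a point): Tip of the fixed brass needle, 80 mm above the table, 5 mm above the carriage's top. Its 14 mm wide arm (141 to 155 mm above the table) comes from a 20 mm post 100 mm away on the side away from the robot (+x of the rail); bracket top 158 mm.
- shim_a_tab (a point): Brass shim standing upright in the wooden stand: plate 8 mm thick (its y), 70 mm wide (its x), 55 mm tall, with an upright tab on top, 14 mm wide (x), 8 mm thick, 35 mm tall, near the robot-side end. The point is the tab's centre, 72.5 mm above the shim's foot, 17.5 mm above the plate's top; the plate's middle is 25 mm from it in the shim's +x. 0.07 to 0.14 kg.
- shim_b_tab (a point): Copper shim, the same as the brass one but with its tab at the other end, so that both tabs stay free when the two stand side by side: the plate's middle is 25 mm from the tab in the shim's -x.
- wedge_grip (a point): Centre of the black grip (24 x 16 x 45 mm) of the red wedge, in the stand, 75.5 mm above the wedge's foot. The blade below it is 40 mm wide (x) and 55 mm tall; 13 mm thick (y) at the foot and 0.4 mm thicker per mm of height, both sides alike, to match the jaw and a shim leaning on the stop. It goes tight with its foot 2.5 x (13 mm - remaining foot width of the gap) above the rail. 0.1 to 0.2 kg.
- stand: Wooden stand fixed to the table, 96 mm (x) by 145 mm (y), 30 mm high. Brass shim, copper shim and wedge stand in slots 20 mm deep, in that order along its +y at -42, 0 and +45 mm, feet 10 mm above the table, all square to the stand and free to lift straight out. The stand's axes are turned at most 0.25 rad from the world's.
- rail: The optical rail, an aluminium bar 90 mm wide, 25 mm high, 400 mm long, fixed to the table, origin on the table below the middle of its width. Turned at most 0.15 rad from the world's axes; its +y is to the robot's left.
- stop: The fixed blue end stop, 60 mm wide, 50 mm high, 42 mm long. Its face leans back so that a shim set with its foot at the stop and tilted like the face leans safely against it; a shim let go upright may topple the other way.
- needle: The needle bracket, fixed, origin on the table below the needle's tip.
- shim_a: The brass shim, origin at the middle of its foot.
- shim_b: The copper shim, origin at the middle of its foot.
- wedge: The red wedge, origin at the middle of its foot.
- driver: Screwdriver lying on the table, a bystander.
- lens_ring: Black lens ring, 52 mm across, a bystander.
- bolt: Dark bolt standing on end, a bystander.
- puck: Aluminium pedestal, 56 mm foot, a bystander.
- jar: Amber jar with a black cap, a bystander.
- post: Steel post 25 mm across, 80 mm tall, a bystander.

How it is judged:
By the outcome, as a careful person would: the job done as asked, in the order asked, and still so for the second after the job is handed in, while the arm keeps its last pose, push and grip.
It also fails if it takes over 72 s, if anything falls off the work surface, if the arm or the gripper's body presses on something with over 40 N, if the wrist force passes 120 N, or if a joint passes its speed limit or range.

### The arm

A 6-joint arm with a two-finger parallel gripper is mounted at the origin on the work surface. World frame = base frame: x ahead of the robot, y to its left, z up, the work surface at z = 0. Lengths are in m, angles in rad, forces in N, time in s.
With the tool pointing down it reaches from about 0.25 to 0.775 m from the base axis. Payload 4 kg.
Tool frame: the origin (TCP) lies at the very end of the fingers, on their centre line; the grasp point (between the pads) lies 19 mm behind it (manip.hold_point_z is the distance from the TCP to the grasp point, in m); x points along the fingers, y is the direction in which the jaws open and shut, and the axes are right-handed (so a half turn about x gives the same grasp; the last joint's range is limited). The gripper opens to 94 mm and grips with 3 to 60 N. Pads are 16 mm wide; open, the fingers measure 119 mm over their backs; the gripper's body (75 mm by 177 mm) begins 78 mm behind the grasp point.
Start: joints at [-1.214, 0.087, 1.371, -0, 1.684, -0.103], TCP at [0.244, -0.493, 0.206] pointing down, gripper open.
Joint ranges: [-3.1, 3.1], [-0.76, 2.03], [0.27, 2.55], [-1.08, 4.22], [0.17, 2.65], [-2.57, 2.57]. Speed limits (rad/s): [2.79, 2.79, 3.14, 3.14, 3.14, 3.14].

### API

Orientations are given as a unit quaternion [x, y, z, w].
In Python, from cell import manip gives the robot as it stands. The module is installed in compiled form; this text tells all that it offers.
- The arm moves only by the tool jog_arm, never from a script. Its argument "plan" is one flat list of numbers, 4 for each row, row after row: the shift along the tool's x, y, z in cm, then the turn about the tool's x in degrees. In form: [x, y, z, roll, x, y, z, roll, ...]. A call has 1 to 5 rows; each row shifts and turns the commanded pose from where the row before left it, along the tool's axes as they then stand; what a row does not reach is not made up. A row lasts 1/8 s, in which the tool goes at most 62.5 mm and 10.7 degrees, less where a joint would pass 70% of its speed; a pose out of reach is approached as far as the arm can. A call is refused whole if a number of a shift passes 6.25 or a number of a turn 10.7, either way. A call with a gripper value outside its range is refused whole. "claw" is the gripper command: -1 is shut, 1 is fully open, values between are in proportion, set as the call begins (left out, the last holds). The fingers move at their own pace and stop on an object; "newtons" is the grip in N (left out, the last holds). Time passes only in rows, so rows that do not move let the fingers close. It gives the time, the measured TCP pose, the force and the opening at its end, in the units of the state.
- manip.get_state(): the state, without advancing time (a new reading comes with each control period).
- manip.snapshot(name): name is "scene" or "top" or "wrist"; returns the picture (420x560x3 uint8, red, green, blue); there is no depth.
- manip.camera_params(name): a dict with "mtx" (3x3 intrinsics, pixels), "origin" and "attitude" of the camera in the world. Camera axes: x right, y up, looking along -z (the intrinsics and any distortion apply to the point x, -y, -z); pixel columns grow to the right and rows downward; lengths in m; the calibration is good to about 2 mm. A picture is of the moment at which its call begins: read the wrist's pose just before it. camera_params takes no time and is no camera call; for the wrist camera it gives the pose at the moment of the call.
- manip.job_done(): hands the job in, once; it reports no verdict.
The state is a dict: "t": time; "joints": joint angles; "joint_velocities": joint speeds; "joint_efforts": joint torques, N m; "position": TCP position; "tcp_rot": TCP orientation; "contact_force": force on the tool from outside, world axes, zero at the start; "ft_torque": the same for the moment, N m; "gripper_width": finger opening in m.
Only numpy, scipy, OpenCV 4.12 (cv2) and the standard library are available. Lean on these libraries where they do the work, as an engineer would, in place of code of your own. Each camera call takes 0.05 s, during which the arm holds its last target.

## Working session

There is one attempt and no reset: what is moved stays moved. The work goes in short steps, Python scripts to look and compute and a tool call to move; the robot and the scene stay as the last step left them, time stands still between calls to the robot, and variables do not carry over. Pictures are saved under pics/ and viewed, and the job is handed in when it is done.

Besides the shell and the picture viewer there is one more tool, called as name(argument=value, ...), one argument or row to a line, values as JSON. jog_arm: Moves the arm, as the interface text tells. Its arguments: {"type":"object","properties":{"plan":{"type":"array"},"claw":{"type":"number"},"newtons":{"type":"number"}},"required":["plan"]}

```bash
mkdir -p pics; ls
cat > h.py <<'E'
import numpy as np,cv2
from cell import manip
def snap(n,f):
    p=manip.camera_params(n); im=manip.snapshot(n); cv2.imwrite('pics/'+f+'.png',im[:,:,::-1]); return p,im
E
python3 - <<'E'
from h import *
for n in ['scene','top','wrist']:
    p,im=snap(n,n+'0'); print(n,p)
print(manip.get_state(), manip.hold_point_z)
E
```

```text
pics
scene {'mtx': array([[546.79159733,   0.        , 286.06135333],
       [  0.        , 546.79159733, 217.93506004],
       [  0.        ,   0.        ,   1.        ]]), 'origin': array([1.0685622 , 0.9457957 , 0.91033001]), 'attitude': array([0.12125817, 0.43475669, 0.85505515, 0.25527196])}
top {'mtx': array([[418.59815822,   0.        , 274.32015533],
       [  0.        , 418.59815822, 207.79641271],
       [  0.        ,   0.        ,   1.        ]]), 'origin': array([ 0.27951977, -0.03085761,  1.03545089]), 'attitude': array([ 0.06321155, -0.06787323, -0.69435719,  0.71362849])}
wrist {'mtx': array([[335.98372407,   0.        , 279.59781384],
       [  0.        , 335.98372407, 207.5325833 ],
       [  0.        ,   0.        ,   1.        ]]), 'origin': array([ 0.31917239, -0.45513683,  0.38245646]), 'attitude': array([-0.1240908 ,  0.07782968, -0.52153154,  0.84056461])}
{'t': 0.15, 'joints': array([-1.21409152e+00,  8.78145984e-02,  1.37186035e+00,  1.13717189e-05,
        1.68362708e+00, -1.03081252e-01]), 'joint_velocities': array([ 0.00097293, -0.0023655 , -0.00374048, -0.00044231, -0.00132722,
       -0.00040509]), 'joint_efforts': array([ 9.55245887e-04, -3.40641117e+01, -3.02794755e+01,  7.17778760e-02,
        3.05315468e-02, -1.28784573e-04]), 'position': array([ 0.24392927, -0.49248657,  0.20458073]), 'tcp_rot': array([-0.68843053, -0.16173119,  0.68857547, -0.16053117]), 'contact_force': array([ 0.19372065, -0.70638483, -0.11587387]), 'ft_torque': array([ 0.00938277, -0.02625249, -0.01040587]), 'gripper_width': 0.09412859462668809} 0.0188
```

View pics/scene0.png

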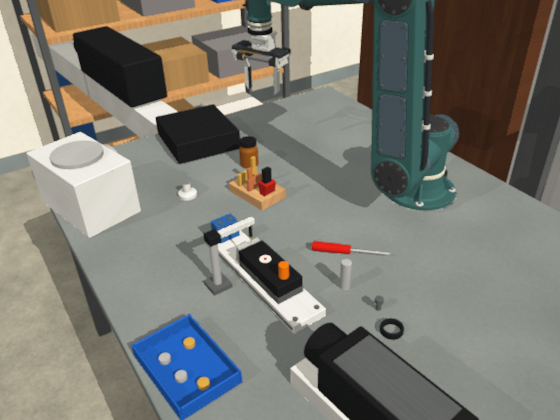

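View pics/top0.png

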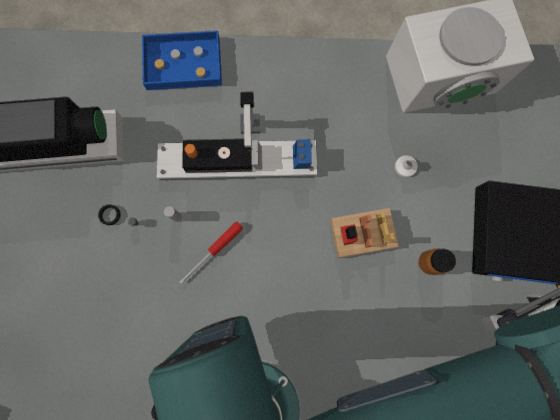

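View pics/wrist0.png

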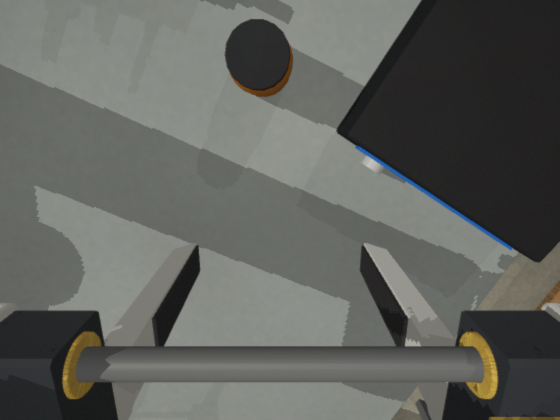

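```bash
cat >> h.py <<'E'
from scipy.spatial.transform import Rotation as R
def ray(p,uv,z):
    K=p['mtx'];d=np.array([(uv[0]-K[0,2])/K[0,0],-(uv[1]-K[1,2])/K[1,1],-1.])
    d=R.from_quat(p['attitude']).apply(d);o=p['origin'];return o+d*(z-o[2])/d[2]
def proj(p,P):
    K=p['mtx'];c=R.from_quat(p['attitude']).inv().apply(np.atleast_2d(P)-p['origin'])
    return np.c_[K[0,0]*c[:,0]/-c[:,2]+K[0,2],K[1,1]*-c[:,1]/-c[:,2]+K[1,2]]
def crop(im,x0,y0,w,h,s,f):
    c=cv2.resize(im[y0:y0+h,x0:x0+w,::-1],None,fx=s,fy=s,interpolation=cv2.INTER_CUBIC);cv2.imwrite('pics/'+f+'.png',c)
E
python3 - <<'E'
from h import *
im=cv2.imread('pics/top0.png')[:,:,::-1]
crop(im,145,85,190,110,4,'c1'); crop(im,320,200,90,65,8,'c2')
E
```

```text
(no output)
```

View pics/c1.png

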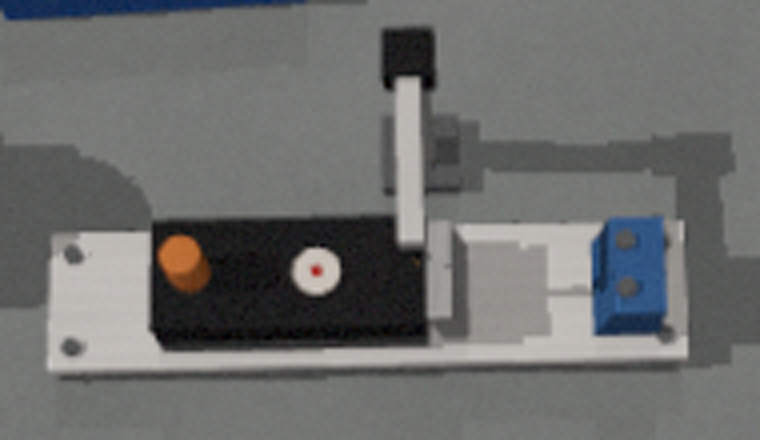

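View pics/c2.png

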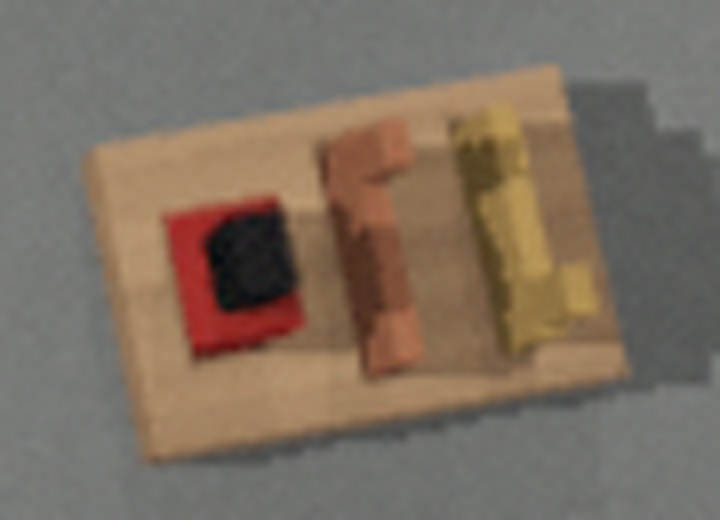

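Run:
```python
from h import *
p=manip.camera_params('top')
def pts(l,s,ox,oy,z):
    return np.array([ray(p,((x+.5)/s-.5+ox,(y+.5)/s-.5+oy),z) for x,y in l])
np.set_printoptions(precision=4,suppress=True)
r=pts([(50,233),(684,222),(687,357),(50,368)],4,145,85,.025);print('rail',r)
d=(r[0]+r[3]-r[1]-r[2]);print(np.degrees(np.arctan2(-d[0],d[1])),np.linalg.norm(d)/2,np.linalg.norm(r[0]-r[3]))
print('spot',pts([(316,270)],4,145,85,.075),'knob',pts([(179,249)],4,145,85,.111))
print('needle arm end',pts([(409,245)],4,145,85,.155))
print('stop far edge',pts([(607,333),(595,240)],4,145,85,.075),'jaw',pts([(452,225),(452,318)],4,145,85,.075))
s=pts([(90,148),(558,65),(628,375),(150,460)],8,320,200,.03);print('stand',s,s.mean(0))
d=(s[0]+s[3]-s[1]-s[2]);print(np.degrees(np.arctan2(-d[0],d[1])),np.linalg.norm(d)/2)
print('tabs a',pts([(580,290)],8,320,200,.1),'b',pts([(385,150)],8,320,200,.1),'grip top',pts([(250,250)],8,320,200,.108))
```

```text
rail [[ 0.6276  0.265   0.025 ]
 [ 0.6468 -0.1351  0.025 ]
 [ 0.5585 -0.1377  0.025 ]
 [ 0.5399  0.2581  0.025 ]]
2.7160788779235436 0.3983872350989669 0.08797446486387535
spot [[0.592 0.09  0.075]] knob [[0.5906 0.1649 0.111 ]]
needle arm end [[0.5818 0.0296 0.155 ]]
stop far edge [[ 0.558  -0.0847  0.075 ]
 [ 0.6157 -0.0765  0.075 ]] jaw [[0.6226 0.0097 0.075 ]
 [0.5646 0.0077 0.075 ]]
stand [[ 0.4469 -0.1732  0.03  ]
 [ 0.4767 -0.3167  0.03  ]
 [ 0.3822 -0.3355  0.03  ]
 [ 0.3528 -0.1913  0.03  ]] [ 0.4146 -0.2542  0.03  ]
11.628675922341566 0.14679097752698705
tabs a [[ 0.3986 -0.3014  0.1   ]] b [[ 0.437 -0.247  0.1  ]] grip top [[ 0.4063 -0.207   0.108 ]]
```

```bash
cat >> h.py <<'E'
np.set_printoptions(precision=4,suppress=True)
def stat():
    s=manip.get_state();r=R.from_quat(s['tcp_rot']).as_matrix()
    yaw=np.degrees(np.arctan2(r[1,1],r[0,1]))
    print('t%.2f'%s['t'],'pos',s['position'],'yawY %.2f'%yaw,'tilt',r[:,0],'F',s['contact_force'],'w %.4f'%s['gripper_width'],'J',s['joints']);return s,r
def to(pos,yawY=None):
    """tool-frame shift in cm from now to world pos; roll in deg so that tool y points to yawY (mod 180)"""
    s,r=stat();d=r.T@(np.array(pos)-s['position'])*100
    out='shift cm %s norm %.1f'%(d,np.linalg.norm(d))
    if yawY is not None:
        yaw=np.degrees(np.arctan2(r[1,1],r[0,1]));e=(yaw-yawY+90)%180-90  # tool x down: +roll lowers yaw
        out+=' roll %.2f'%e
    print(out)
E
python3 - <<'E'
from h import *
s,r=stat();print(r)
p=manip.camera_params('wrist');print('cam in tool',r.T@(p['origin']-s['position']),'axis in tool',r.T@R.from_quat(p['attitude']).apply([0,0,-1]),'camx',r.T@R.from_quat(p['attitude']).apply([1,0,0]))
to([0.50,0.10,0.25],2.7)
E
```

```text
t0.15 pos [ 0.2439 -0.4925  0.2046] yawY -63.66 tilt [-0.0006  0.0016 -1.    ] F [ 0.1937 -0.7064 -0.1159] w 0.0941 J [-1.2141  0.0878  1.3719  0.      1.6836 -0.1031]
[[-0.0006  0.4438 -0.8961]
 [ 0.0016 -0.8961 -0.4438]
 [-1.     -0.0017 -0.0002]]
cam in tool [-0.178  -0.0004 -0.084 ] axis in tool [0.957  0.0006 0.29  ] camx [-0.0006  1.     -0.0002]
t0.15 pos [ 0.2439 -0.4925  0.2046] yawY -63.66 tilt [-0.0006  0.0016 -1.    ] F [ 0.1937 -0.7064 -0.1159] w 0.0941 J [-1.2141  0.0878  1.3719  0.      1.6836 -0.1031]
shift cm [ -4.4618 -41.7398 -49.2406] norm 64.7 roll -66.36
```

```bash
cat >> h.py <<'E'
def plan(pos,yawT=None,n=None,v=5.5):
    s,r=stat();p=s['position'].copy();pos=np.array(pos,float)
    yaw=np.degrees(np.arctan2(r[1,1],r[0,1]));dy=0 if yawT is None else (yawT-yaw+180)%360-180
    d=np.linalg.norm(pos-p)*100
    n=n or int(max(np.ceil(d/v),np.ceil(abs(dy)/10.3),1));a=yaw;q=p.copy()
    for i in range(n):
        t=p+(pos-p)*(i+1)/n-q;c,si=np.cos(np.radians(a)),np.sin(np.radians(a))
        sh=[-t[2]*100,(c*t[0]+si*t[1])*100,(si*t[0]-c*t[1])*100]
        sh=np.round(sh,2);ro=round(-dy/n,2)
        print(*['%g,'%x for x in sh],'%g,'%ro,end='  ')
        t2=np.array([c*sh[1]+si*sh[2],si*sh[1]-c*sh[2],-sh[0]])/100
        q=q+t2;a-=ro
        if i%5==4:print()
    print('\nend',q,a)
E
python3 -c "
from h import *
plan([.5,.06,.20],92.7)"
```

```text
t0.15 pos [ 0.2439 -0.4925  0.2046] yawY -63.66 tilt [-0.0006  0.0016 -1.    ] F [ 0.1937 -0.7064 -0.1159] w 0.0941 J [-1.2141  0.0878  1.3719  0.      1.6836 -0.1031]
0.03, -2.38, -2.97, -9.77,  0.03, -1.85, -3.33, -9.77,  0.03, -1.26, -3.59, -9.77,  0.02, -0.62, -3.75, -9.77,  0.03, 0.02, -3.81, -9.77,  
0.03, 0.66, -3.75, -9.77,  0.03, 1.29, -3.58, -9.77,  0.03, 1.88, -3.31, -9.77,  0.03, 2.41, -2.94, -9.77,  0.03, 2.88, -2.49, -9.77,  
0.02, 3.26, -1.96, -9.77,  0.03, 3.55, -1.39, -9.77,  0.03, 3.72, -0.76, -9.77,  0.03, 3.81, -0.12, -9.77,  0.03, 3.77, 0.53, -9.77,  
0.03, 3.62, 1.16, -9.77,  
end [0.5  0.06 0.2 ] 92.66388251591528
```

jog_arm(
  plan=[0,-2.4,-3.0,-9.8,0,-1.9,-3.3,-9.8,0,-1.3,-3.6,-9.8,0,-0.6,-3.8,-9.8,0,0,-3.8,-9.8],
)

```text
t: 0.78
position: [0.3239, -0.3176, 0.2051]
tcp_rot: [0.559, 0.434, -0.558, 0.433]
contact_force: [1.3, -0.2, -0.9]
gripper_width: 0.0937
```

jog_arm(
  plan=[0,0.7,-3.8,-9.8,0,1.3,-3.6,-9.8,0,1.9,-3.3,-9.8,0,2.4,-2.9,-9.8,0,2.9,-2.5,-9.8],
)

```text
t: 1.4
position: [0.4041, -0.1445, 0.2052]
tcp_rot: [0.328, 0.626, -0.328, 0.626]
contact_force: [0.1, -0.5, 0.2]
gripper_width: 0.0937
```

jog_arm(
  plan=[0,3.3,-2.0,-9.8,0,3.6,-1.4,-9.8,0,3.7,-0.8,-9.8,0,3.8,-0.1,-9.8,0,3.8,0.5,-9.8],
)

```text
t: 2.02
position: [0.4829, 0.0299, 0.2051]
tcp_rot: [0.039, 0.706, -0.039, 0.706]
contact_force: [0.9, 0.5, 0.1]
gripper_width: 0.0941
```

```bash
python3 -c "
from h import *
plan([.51,.06,.14],92.7)"
```

```text
t2.02 pos [0.4829 0.0299 0.2051] yawY 83.67 tilt [-0.0005 -0.0001 -1.    ] F [0.91   0.4938 0.1415] w 0.0941 J [-0.0553 -0.0606  1.521  -0.0002  1.6817 -1.5157]
3.26, 1.65, 1.18, -4.51,  3.25, 1.54, 1.31, -4.51,  
end [0.51 0.06 0.14] 92.69110797573794
```

jog_arm(
  plan=[3.2,1.6,1.2,-4.5,3.2,1.5,1.3,-4.5,0,0,0,0],
)

```text
t: 2.4
position: [0.508, 0.0583, 0.138]
tcp_rot: [-0.015, 0.71, 0.015, 0.704]
contact_force: [0.9, -0.6, -0.3]
gripper_width: 0.094
```

```bash
python3 -c "
from h import *
stat();p,im=snap('wrist','w1');print(p)
np.save('w1.npy',[np.r_[p['origin'],p['attitude']]])"
```

```text
t2.40 pos [0.508  0.0583 0.138 ] yawY 92.39 tilt [-0.0076 -0.0002 -1.    ] F [ 0.8712 -0.5821 -0.2657] w 0.0940 J [ 0.0035  0.0305  1.5645 -0.0001  1.5542 -1.609 ]
{'mtx': array([[335.9837,   0.    , 279.5978],
       [  0.    , 335.9837, 207.5326],
       [  0.    ,   0.    ,   1.    ]]), 'origin': array([0.4236, 0.0547, 0.3166]), 'attitude': array([-0.0989, -0.1029,  0.7144,  0.6851])}
```

View pics/w1.png

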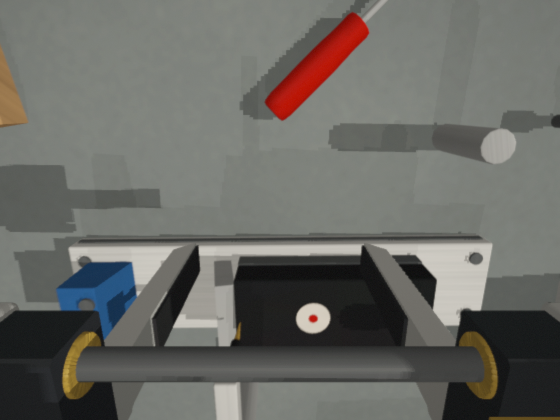

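jog_arm(
  plan=[0,0,4.5,0,0,0,0,0],
)

```text
t: 2.7
position: [0.5569, 0.0586, 0.1425]
tcp_rot: [-0.014, 0.706, 0.014, 0.708]
contact_force: [-1.4, -0.7, -0.8]
gripper_width: 0.0939
```

```bash
python3 -c "
from h import *
stat();p,im=snap('wrist','w2');print(p['origin'],p['attitude'].tolist())
crop(im,60,180,400,190,2,'w2c')"
```

```text
t2.70 pos [0.5569 0.0586 0.1425] yawY 92.23 tilt [ 0.0018 -0.0005 -1.    ] F [-1.381  -0.6625 -0.8104] w 0.0939 J [ 0.0039  0.1284  1.4505 -0.0005  1.5609 -1.6058]
[0.4707 0.0553 0.3204] [-0.10258783203936679, -0.10587911667611904, 0.7129350028069186, 0.6855574601315678]
```

View pics/w2c.png

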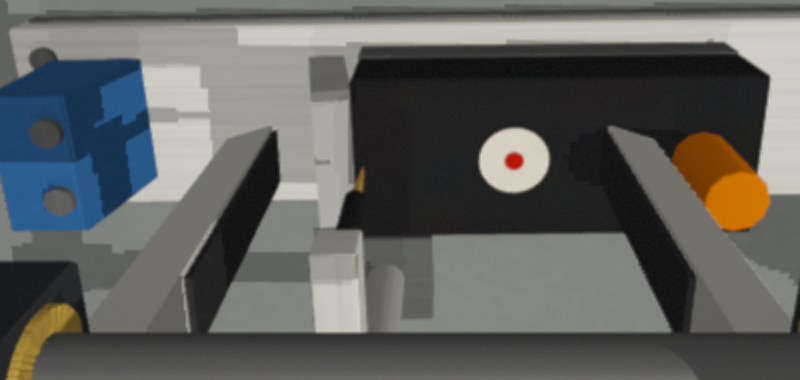

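```bash
cat > m.py <<'E'
from h import *
def pp(o,a):
    p=dict(manip.camera_params('wrist'));p['origin']=np.array(o);p['attitude']=np.array(a);return p
def C(p,l,s,ox,oy,z): return np.array([ray(p,((x+.5)/s-.5+ox,(y+.5)/s-.5+oy),z) for x,y in l])
E
python3 -c "
from m import *
p=pp([0.4707,0.0553,0.3204],[-0.10258783203936679, -0.10587911667611904, 0.7129350028069186, 0.6855574601315678])
f=lambda l,z:print(C(p,l,2,60,180,z))
f([(362,166)],.08);f([(514,161)],.075);f([(741,207)],.111);f([(140,60),(157,178)],.025);f([(65,97),(90,230)],.075)
f([(368,60),(768,77),(752,232),(345,232)],.075)
f([(10,28),(800,20)],.025)
f([(310,90),(348,93),(320,228)],.075)
"
```

```text
[[0.5906 0.0291 0.08  ]]
[[0.5885 0.0894 0.075 ]]
[[0.5857 0.165  0.111 ]]
[[ 0.5683 -0.0794  0.025 ]
 [ 0.6284 -0.0766  0.025 ]]
[[ 0.5681 -0.0872  0.075 ]
 [ 0.6268 -0.0841  0.075 ]]
[[0.5483 0.0306 0.075 ]
 [0.5491 0.1847 0.075 ]
 [0.6168 0.1904 0.075 ]
 [0.6235 0.0217 0.075 ]]
[[ 0.5553 -0.1371  0.025 ]
 [ 0.5375  0.2206  0.025 ]]
[[0.5614 0.0082 0.075 ]
 [0.5621 0.0229 0.075 ]
 [0.622  0.0113 0.075 ]]
```

jog_arm(
  plan=[0,0,-2.5,-0.6,0,5.5,0,0,0,5.2,0,0,0,0,5.2,0,0,0,0,0],
)

```text
t: 3.38
position: [0.5775, 0.1679, 0.1413]
tcp_rot: [-0.018, 0.707, 0.018, 0.707]
contact_force: [0.5, -0.6, -0.8]
gripper_width: 0.094
```

```bash
python3 -c "
from h import *
plan([.5850,.1645,.083],92.85)"
```

```text
t3.38 pos [0.5775 0.1679 0.1413] yawY 92.92 tilt [-0.0002 -0.0007 -1.    ] F [ 0.4965 -0.5566 -0.8347] w 0.0940 J [ 0.1891  0.2215  1.3453 -0.0006  1.5751 -1.4327]
2.92, -0.19, 0.37, 0.03,  2.91, -0.19, 0.37, 0.03,  
end [0.585  0.1645 0.083 ] 92.85818055149626
```

jog_arm(
  plan=[0,-0.35,0.75,0,2.8,0,0,0,2.8,0,0,0],
)

```text
t: 3.75
position: [0.5843, 0.1639, 0.087]
tcp_rot: [-0.018, 0.706, 0.018, 0.708]
contact_force: [0.0, -0.2, -0.6]
gripper_width: 0.0939
```

jog_arm(
  plan=[0,0,0,0,0,0,0,0,0,0,0,0,0,0,0,0,0,0,0,0],
  claw=-1,
  newtons=25,
)

```text
t: 4.38
position: [0.5844, 0.165, 0.0861]
tcp_rot: [-0.018, 0.707, 0.018, 0.707]
contact_force: [0.2, 0.8, -0.0]
gripper_width: 0.0472
```

```bash
python3 -c "
from h import *
stat()"
```

```text
t4.38 pos [0.5844 0.165  0.0861] yawY 92.95 tilt [ 0.001   0.0001 -1.    ] F [ 0.1837  0.7931 -0.0448] w 0.0472 J [ 0.1818  0.2632  1.4062 -0.0001  1.4712 -1.4404]
```

jog_arm(
  plan=[0,0,0,0,0,0,0,0,0,0,0,0,0,0,0,0],
)

```text
t: 4.88
position: [0.5841, 0.1644, 0.0854]
tcp_rot: [-0.018, 0.707, 0.018, 0.707]
contact_force: [-0.5, -1.5, 0.6]
gripper_width: 0.0232
```

jog_arm(
  plan=[0,-1.8,0,0,0,-1.8,0,0,0,-1.6,0,0,0,-0.6,0,0,0,0,0,0],
)

```text
t: 5.5
position: [0.5869, 0.111, 0.0853]
tcp_rot: [-0.016, 0.707, 0.022, 0.707]
contact_force: [0.4, 9.8, -1.3]
gripper_width: 0.0234
```

```bash
python3 -c "
from h import *
stat();p,im=snap('wrist','w3');print(p['origin'],p['attitude'].tolist())
crop(im,60,180,400,190,2,'w3c')"
```

```text
t5.50 pos [0.5869 0.111  0.0853] yawY 93.04 tilt [ 0.0001  0.008  -1.    ] F [ 0.4317  9.8105 -1.2838] w 0.0234 J [ 0.0873  0.2421  1.4338  0.008   1.4649 -1.5373]
[0.5012 0.105  0.2633] [-0.0983287240968574, -0.10903886720375157, 0.7174098461485027, 0.6810030103498725]
```

View pics/w3c.png

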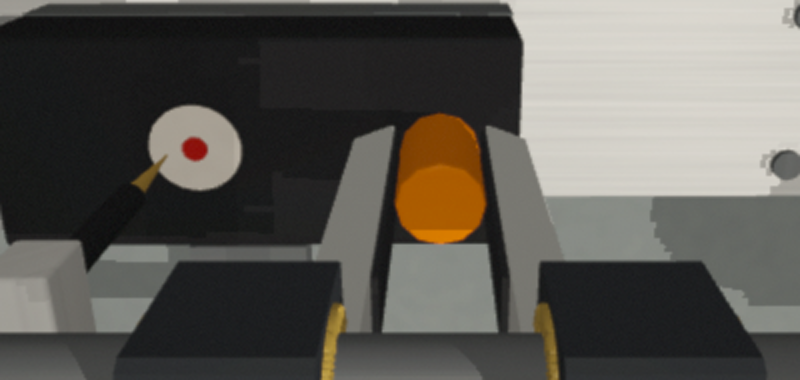

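```bash
python3 -c "
from m import *
p=pp([0.5012,0.105,0.2633],[-0.0983287240968574, -0.10903886720375157, 0.7174098461485027, 0.6810030103498725])
f=lambda l,z:C(p,l,2,60,180,z)[0]
n=f([(166,155)],.08);s=f([(195,149)],.075);print(n,s,s-n,f([(441,203)],.111))
print('target px of spot',(proj(p,[n[0],n[1],.075])-[60,180])*2)
"
```

```text
[0.5917 0.0296 0.08  ] [0.5917 0.0365 0.075 ] [ 0.      0.0069 -0.005 ] [0.5863 0.111  0.111 ]
target px of spot [[171.7755 147.4095]]
```

jog_arm(
  plan=[0,-0.4,0,0,0,-0.3,0,0,0,0,0,0],
)

```text
t: 5.92
position: [0.5872, 0.1051, 0.0853]
tcp_rot: [-0.016, 0.707, 0.022, 0.707]
contact_force: [0.1, 10.8, -1.6]
gripper_width: 0.024
```

```bash
python3 -c "
from h import *
stat();p,im=snap('wrist','w4');print(p['origin'],p['attitude'].tolist())
crop(im,60,200,140,100,5,'w4c')"
```

```text
t5.92 pos [0.5872 0.1051 0.0853] yawY 93.08 tilt [ 0.      0.0093 -1.    ] F [ 0.062  10.7673 -1.6037] w 0.0240 J [ 0.0766  0.2403  1.436   0.0094  1.4645 -1.549 ]
[0.5015 0.0988 0.2633] [-0.0978408517198942, -0.10955190791336285, 0.7176020820153959, 0.6807883658630168]
```

View pics/w4c.png

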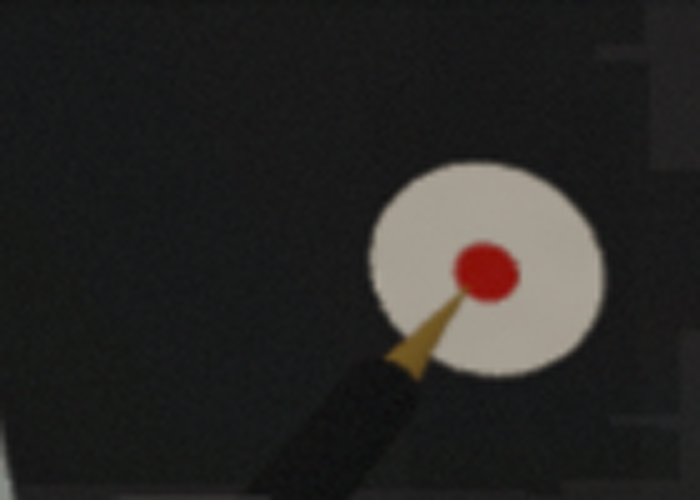

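```bash
python3 -c "
from m import *
p=pp([0.5015,0.0988,0.2633],[-0.0978408517198942, -0.10955190791336285, 0.7176020820153959, 0.6807883658630168])
f=lambda l,z:C(p,l,5,60,200,z)[0]
n=f([(466,288)],.08);s=f([(487,272)],.075);print(n,s,s-n)
print('target px of spot',(proj(p,[n[0],n[1],.075])-[60,200])*5)
"
```

```text
[0.5917 0.0297 0.08  ] [0.5919 0.0305 0.075 ] [ 0.0002  0.0008 -0.005 ]
target px of spot [[478.464  268.2716]]
```

jog_arm(
  plan=[0,-0.1,0,0,0,0,0,0,0,0,0,0],
)

```text
t: 6.35
position: [0.5873, 0.1044, 0.0853]
tcp_rot: [-0.016, 0.707, 0.023, 0.707]
contact_force: [0.3, 10.7, -1.3]
gripper_width: 0.0232
```

```bash
python3 -c "
from h import *
stat();p,im=snap('wrist','w5');print(p['origin'],p['attitude'].tolist())
crop(im,60,200,140,100,5,'w5c')"
```

```text
t6.35 pos [0.5873 0.1044 0.0853] yawY 93.10 tilt [ 0.0001  0.0098 -1.    ] F [ 0.2988 10.7282 -1.2621] w 0.0232 J [ 0.0752  0.2401  1.4362  0.0098  1.4644 -1.5507]
[0.5015 0.098  0.2633] [-0.09766715105893999, -0.10973998963756171, 0.7176727605667239, 0.6807085066450366]
```

View pics/w5c.png

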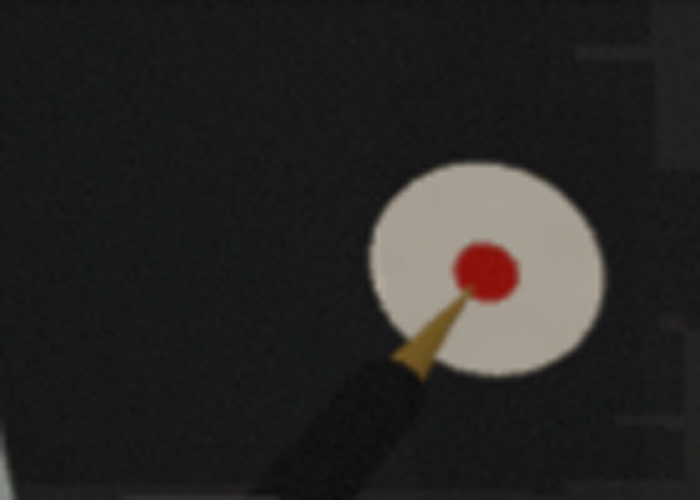

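jog_arm(
  plan=[0,0.2,0,0,0,0.2,0,0,0,0,0,0],
)

```text
t: 6.78
position: [0.5873, 0.1044, 0.0853]
tcp_rot: [-0.017, 0.707, 0.019, 0.707]
contact_force: [0.2, 7.0, -1.4]
gripper_width: 0.0231
```

jog_arm(
  plan=[0,0,0,0,0,0,0,0,0,0,0,0],
  claw=0.2,
)

```text
t: 7.15
position: [0.5874, 0.1022, 0.0856]
tcp_rot: [-0.018, 0.707, 0.018, 0.707]
contact_force: [0.9, -0.0, 0.0]
gripper_width: 0.0507
```

jog_arm(
  plan=[-3,0,0,0,-6,0,0,0,-3,0,0,0],
)

```text
t: 7.52
position: [0.5885, 0.1026, 0.2096]
tcp_rot: [-0.018, 0.705, 0.018, 0.709]
contact_force: [0.7, -0.3, 0.1]
gripper_width: 0.0563
```

```bash
python3 -c "
from h import *
plan([.415,-.24,.24],11.6)"
```

```text
t7.53 pos [0.5885 0.1026 0.2096] yawY 92.91 tilt [ 0.0054 -0.0002 -1.    ] F [ 0.7062 -0.3291  0.1344] w 0.0563 J [ 0.078   0.1883  1.2493 -0.0006  1.6986 -1.5437]
-0.38, -4.17, -2.38, 10.16,  -0.38, -4.52, -1.61, 10.16,  -0.38, -4.73, -0.79, 10.16,  -0.38, -4.8, 0.06, 10.16,  -0.38, -4.72, 0.9, 10.16,  
-0.38, -4.48, 1.72, 10.16,  -0.38, -4.1, 2.49, 10.16,  -0.38, -3.61, 3.17, 10.16,  
end [ 0.415 -0.24   0.24 ] 11.630836642645722
```

jog_arm(
  plan=[-0.2,-4.2,-2.4,10.2,-0.2,-4.5,-1.6,10.2,-0.2,-4.7,-0.8,10.2,0,-4.8,0,10.2,0,-4.7,0.9,10.2],
)

```text
t: 8.15
position: [0.4772, -0.1121, 0.2118]
tcp_rot: [0.29, 0.645, -0.29, 0.645]
contact_force: [1.3, -0.5, 0.1]
gripper_width: 0.0567
```

jog_arm(
  plan=[0,-4.5,1.7,10.2,0,-4.1,2.5,10.2,0,-3.6,3.2,10.2,0,0,0,0,0,0,0,0],
)

```text
t: 8.78
position: [0.4127, -0.2387, 0.2116]
tcp_rot: [0.448, 0.547, -0.448, 0.547]
contact_force: [0.1, -0.3, -0.2]
gripper_width: 0.0561
```

```bash
python3 -c "
from h import *
stat();p,im=snap('wrist','w6');print(p['origin'],p['attitude'].tolist())
crop(im,140,60,300,240,2.6,'w6c')"
```

```text
t8.78 pos [ 0.4127 -0.2387  0.2116] yawY 11.38 tilt [ 0.0003  0.0003 -1.    ] F [ 0.0656 -0.3278 -0.1521] w 0.0561 J [-0.6438 -0.0782  1.5248  0.0005  1.695  -0.8423]
[ 0.3949 -0.1556  0.3896] [-0.14591817837047907, -0.014727566324060512, 0.09809713889691127, 0.9843108936466424]
```

View pics/w6c.png

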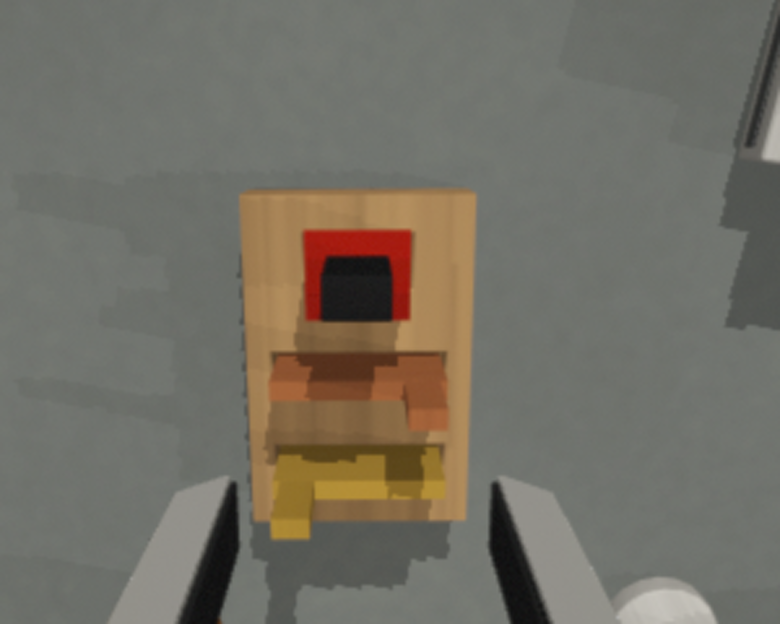

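```bash
python3 -c "
from m import *
p=pp([ 0.3949,-0.1556,0.3896],[-0.14591817837047907, -0.014727566324060512, 0.09809713889691127, 0.9843108936466424])
f=lambda l,z:C(p,l,2.6,140,60,z)
a=f([(291,526)],.1)[0];b=f([(428,417)],.1)[0];w=f([(356.5,298)],.108)[0];print(a,b,w)
s=f([(242,192),(476,192),(467,521),(254,521)],.03);print(s,s.mean(0))
c=s.mean(0)
d=s[0]+s[1]-s[2]-s[3];t=np.arctan2(-d[0],d[1]);print(np.degrees(t))
d=s[1]-s[0]+s[2]-s[3];print(np.degrees(np.arctan2(d[1],d[0])),np.linalg.norm(d)/2)
t=np.radians(11.5)
X=np.array([np.cos(t),np.sin(t),0]);Y=np.array([-np.sin(t),np.cos(t),0])
for n,v in zip('abw',(a,b,w)):print(n,(v-c)@X,(v-c)@Y, 'exp',c+{'a':-.025*X-.042*Y,'b':.025*X,'w':.045*Y}[n])
"
```

```text
[ 0.397  -0.2997  0.1   ] [ 0.4368 -0.2489  0.1   ] [ 0.4037 -0.2108  0.108 ]
[[ 0.3524 -0.1927  0.03  ]
 [ 0.4449 -0.1741  0.03  ]
 [ 0.475  -0.3165  0.03  ]
 [ 0.3807 -0.3354  0.03  ]] [ 0.4133 -0.2547  0.03  ]
11.562028866906175
11.379896451757375 0.09526932959780504
a -0.024921670200553834 -0.0409353778957631 exp [ 0.3971 -0.3008  0.03  ]
b 0.02417884509561642 0.0009311743970136566 exp [ 0.4378 -0.2497  0.03  ]
w -0.0006204773086816211 0.04487253933216545 exp [ 0.4043 -0.2106  0.03  ]
```

```bash
python3 -c "
from h import *
plan([.397,-.3003,.125],11.5)"
```

```text
t8.82 pos [ 0.4129 -0.2383  0.2116] yawY 11.44 tilt [ 0.0003  0.0002 -1.    ] F [-0.0474 -0.4991  0.1314] w 0.0557 J [-0.6426 -0.0782  1.5248  0.0004  1.6949 -0.8422]
4.33, -1.4, 2.88, -0.03,  4.33, -1.39, 2.88, -0.03,  
end [ 0.397  -0.3003  0.125 ] 11.497886372435117
```

jog_arm(
  plan=[4.3,-1.4,2.9,0,4.3,-1.4,2.9,0,0,0,0,0,0,0,0,0],
  claw=0,
)

```text
t: 9.32
position: [0.3978, -0.3005, 0.1266]
tcp_rot: [0.448, 0.547, -0.447, 0.548]
contact_force: [-0.5, -0.5, -0.4]
gripper_width: 0.0465
```

```bash
python3 -c "
from h import *
plan([.397,-.3003,.071],11.5)"
```

```text
t9.32 pos [ 0.3978 -0.3005  0.1266] yawY 11.45 tilt [ 0.0013 -0.0003 -1.    ] F [-0.4877 -0.4899 -0.4291] w 0.0465 J [-0.7612  0.0009  1.6175  0.0007  1.522  -0.9612]
2.78, -0.04, -0.02, -0.02,  2.78, -0.03, -0.01, -0.02,  
end [ 0.397  -0.3003  0.071 ] 11.494432204415112
```

jog_arm(
  plan=[2.5,0,0,0,2.0,0,0,0,0.9,0,0,0,0,0,0,0],
)

```text
t: 9.82
position: [0.3974, -0.301, 0.0725]
tcp_rot: [0.448, 0.547, -0.448, 0.548]
contact_force: [0.4, -0.3, -0.2]
gripper_width: 0.0469
```

jog_arm(
  plan=[0,0,0,0,0,0,0,0,0,0,0,0,0,0,0,0,0,0,0,0],
  claw=-1,
  newtons=18,
)

```text
t: 10.45
position: [0.3967, -0.3015, 0.0718]
tcp_rot: [0.448, 0.547, -0.448, 0.547]
contact_force: [-0.3, -0.0, 1.7]
gripper_width: 0.0139
```

```bash
python3 -c "
from h import *
stat();p,im=snap('wrist','w7')
plan([.58,-.06,.20],2.85)"
```

```text
t10.45 pos [ 0.3967 -0.3015  0.0718] yawY 11.34 tilt [ 0.0003 -0.0004 -1.    ] F [-0.2645 -0.0415  1.6625] w 0.0139 J [-0.7637  0.0388  1.6916 -0.0001  1.4107 -0.9615]
t10.50 pos [ 0.3967 -0.3015  0.0718] yawY 11.34 tilt [ 0.0004 -0.0005 -1.    ] F [0.5314 0.7107 1.5881] w 0.0139 J [-0.7637  0.0388  1.6916 -0.0001  1.4106 -0.9616]
-2.14, 3.79, -3.35, 1.41,  -2.13, 3.7, -3.43, 1.41,  -2.14, 3.62, -3.53, 1.41,  -2.14, 3.53, -3.62, 1.41,  -2.13, 3.44, -3.7, 1.41,  
-2.14, 3.34, -3.79, 1.41,  
end [ 0.58 -0.06  0.2 ] 2.8796958018760357
```

View pics/w7.png

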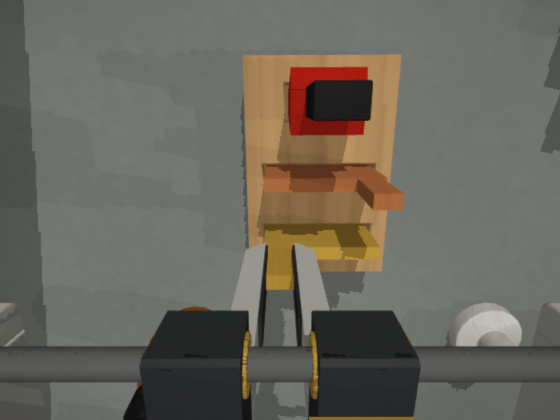

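jog_arm(
  plan=[-1.5,0,0,0,-3,0,0,0,-4,0,0,0,-4,0,0,0,-0.5,0,0,0],
)

```text
t: 11.12
position: [0.398, -0.3026, 0.2057]
tcp_rot: [0.448, 0.544, -0.448, 0.55]
contact_force: [0.2, -0.3, -0.8]
gripper_width: 0.0136
```

```bash
python3 -c "
from h import *
plan([.573,-.0715,.20],2.85,v=5)"
```

```text
t11.12 pos [ 0.398  -0.3026  0.2057] yawY 11.35 tilt [ 0.0056 -0.0054 -1.    ] F [ 0.153  -0.2756 -0.844 ] w 0.0136 J [-0.7635 -0.0309  1.4913 -0.      1.6734 -0.9615]
0.1, 3.62, -3.2, 1.42,  0.09, 3.54, -3.29, 1.42,  0.1, 3.45, -3.38, 1.42,  0.09, 3.37, -3.46, 1.42,  0.1, 3.28, -3.55, 1.42,  
0.09, 3.2, -3.62, 1.42,  
end [ 0.573  -0.0715  0.2   ] 2.8261260001713175
```

jog_arm(
  plan=[0,3.6,-3.2,1.4,0,3.5,-3.3,1.4,0,3.4,-3.4,1.4,0,3.4,-3.4,1.4,0,3.3,-3.5,1.4],
)

```text
t: 11.75
position: [0.5418, -0.108, 0.1996]
tcp_rot: [0.48, 0.519, -0.481, 0.518]
contact_force: [0.2, 0.4, -1.7]
gripper_width: 0.0142
```

jog_arm(
  plan=[0,3.2,-3.6,1.4,0,0,0,0,0,0,0,0],
)

```text
t: 12.12
position: [0.5701, -0.0714, 0.2]
tcp_rot: [0.486, 0.513, -0.488, 0.512]
contact_force: [-0.2, 0.2, -1.1]
gripper_width: 0.0138
```

```bash
python3 -c "
from h import *
stat();p,im=snap('wrist','w8');print(p['origin'],p['attitude'].tolist())
plan([.573,-.0715,.13],2.85,v=5)
p2,im=snap('scene','s8');crop(im,190,200,150,130,5,'s8c')"
```

```text
t12.12 pos [ 0.5701 -0.0714  0.2   ] yawY 2.96 tilt [-0.0029 -0.0002 -1.    ] F [-0.1654  0.2352 -1.1109] w 0.0138 J [-0.2227  0.1455  1.3173 -0.0008  1.6816 -0.2745]
[0.5653 0.0134 0.378 ] [-0.14675730440620757, -0.0023939206859421723, 0.02588206707546392, 0.9888309670267584]
t12.18 pos [ 0.5701 -0.0719  0.2004] yawY 2.91 tilt [-0.0022 -0.0002 -1.    ] F [ 0.175  -0.5878 -1.073 ] w 0.0136 J [-0.2237  0.1448  1.3172 -0.0007  1.6817 -0.2745]
3.52, 0.15, -0.01, 0.03,  3.52, 0.14, -0.01, 0.03,  
end [ 0.573  -0.0715  0.13  ] 2.846490820587859
```

View pics/w8.png

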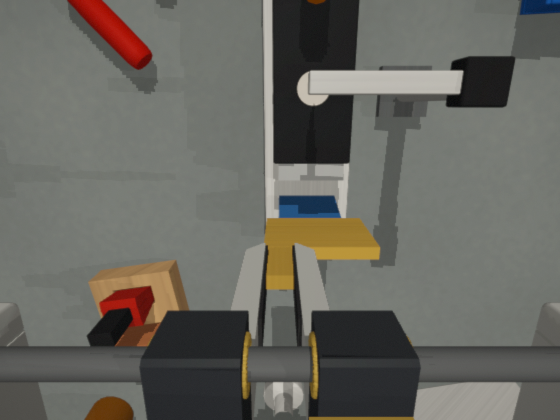

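View pics/s8c.png

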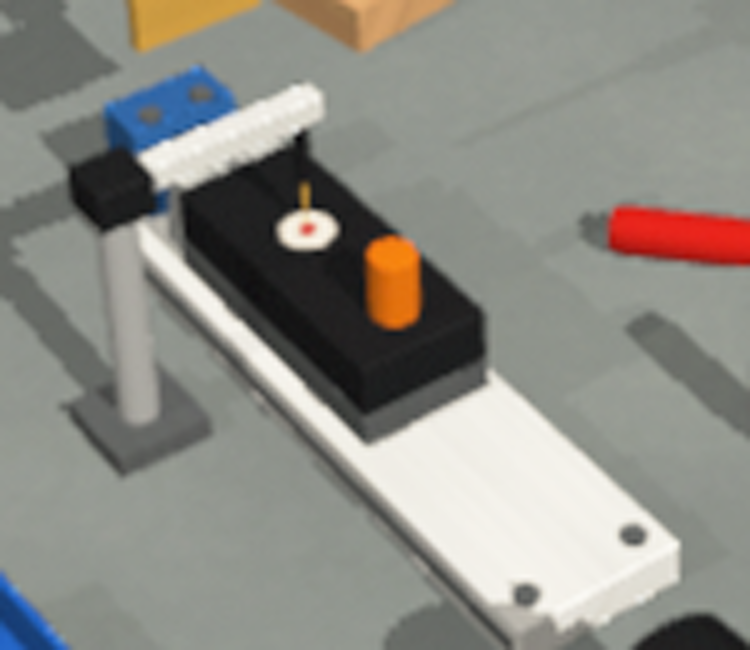

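```bash
python3 -c "
from h import *
im=cv2.imread('pics/w8.png')[:,:,::-1];crop(im,255,60,130,150,5,'w8c')"
```

```text
(no output)
```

View pics/w8c.png

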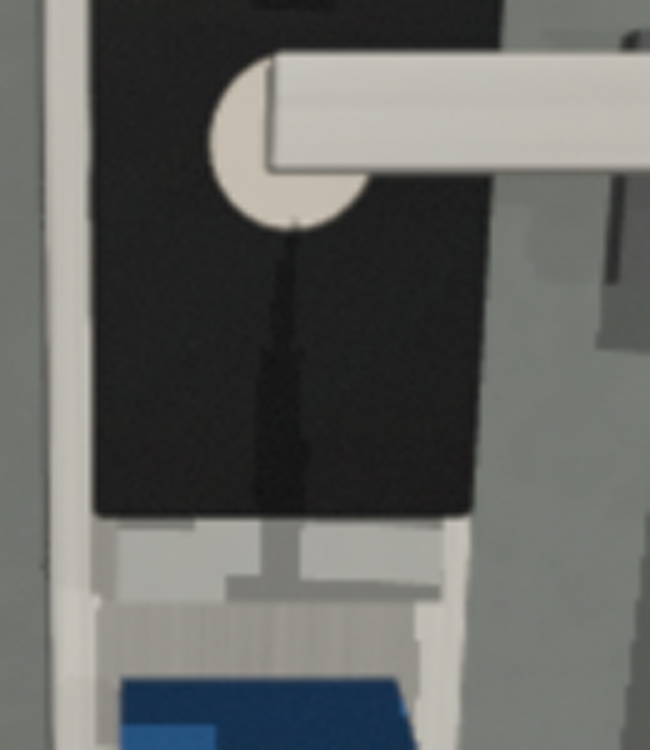

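```bash
python3 -c "
from m import *
p=pp([0.5653,0.0134,0.378],[-0.14675730440620757, -0.0023939206859421723, 0.02588206707546392, 0.9888309670267584])
f=lambda l,z:print(C(p,l,5,255,60,z))
f([(260,602),(260,678)],.025);f([(260,520),(260,580)],.075);f([(122,678),(398,678)],.025)
"
```

```text
[[ 0.5971 -0.0613  0.025 ]
 [ 0.5984 -0.0781  0.025 ]]
[[ 0.5915 -0.0356  0.075 ]
 [ 0.5923 -0.0466  0.075 ]]
[[ 0.5685 -0.0797  0.025 ]
 [ 0.6283 -0.0765  0.025 ]]
```

```bash
python3 -c "
from h import *
im=cv2.imread('pics/w8.png')[:,:,::-1];crop(im,230,200,170,110,4.5,'w8d')"
```

```text
(no output)
```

View pics/w8d.png

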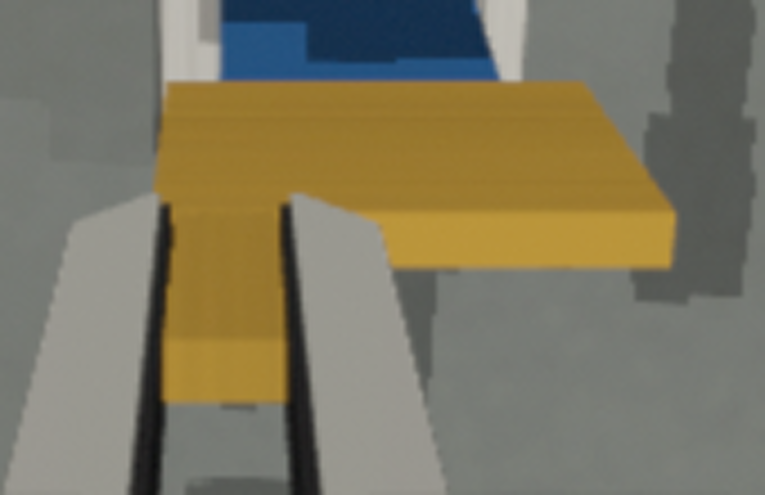

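```bash
python3 -c "
from m import *
p=pp([0.5653,0.0134,0.378],[-0.14675730440620757, -0.0023939206859421723, 0.02588206707546392, 0.9888309670267584])
f=lambda l,z:print(C(p,l,4.5,230,200,z))
f([(225,340),(225,402)],.228);f([(530,211),(530,268)],.193);f([(370,82),(165,82),(585,82)],.138)
"
```

```text
[[ 0.5691 -0.0671  0.228 ]
 [ 0.5695 -0.0749  0.228 ]]
[[ 0.6093 -0.0648  0.193 ]
 [ 0.6102 -0.073   0.193 ]]
[[ 0.5931 -0.0662  0.138 ]
 [ 0.5588 -0.068   0.138 ]
 [ 0.629  -0.0643  0.138 ]]
```

jog_arm(
  plan=[4,0.25,0,0,4,0,0,0,2.2,0,0,0,0,0,0,0],
)

```text
t: 12.72
position: [0.5712, -0.0719, 0.0971]
tcp_rot: [0.486, 0.514, -0.489, 0.511]
contact_force: [0.3, 0.6, -0.3]
gripper_width: 0.014
```

```bash
python3 -c "
from h import *
stat();p,im=snap('wrist','w9');print(p['origin'],p['attitude'].tolist())
crop(im,200,60,180,220,3,'w9c')"
```

```text
t12.72 pos [ 0.5712 -0.0719  0.0971] yawY 2.83 tilt [-0.0052  0.0009 -1.    ] F [ 0.3464  0.5985 -0.3466] w 0.0140 J [-0.2236  0.1931  1.4684 -0.0003  1.4853 -0.273 ]
[0.567  0.0127 0.2752] [-0.14622942534705896, -0.001154624140072741, 0.024918709527626717, 0.9889361354107968]
```

View pics/w9c.png

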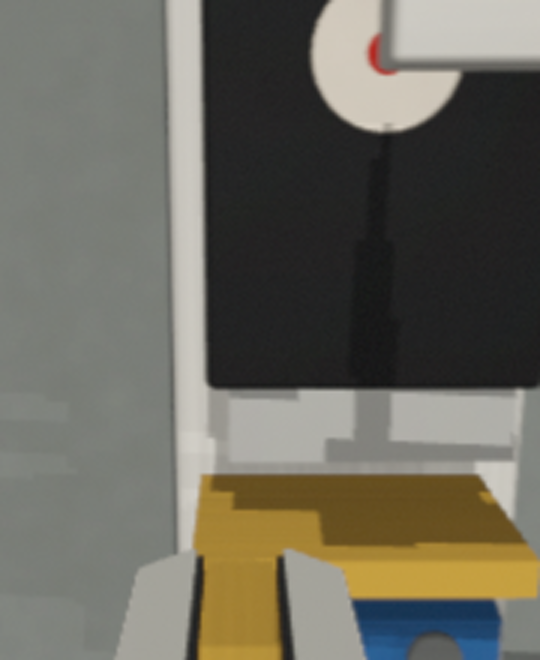

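jog_arm(
  plan=[0.5,0,0,0,0.3,0,0,0,0,0,0,0],
)

```text
t: 13.15
position: [0.5736, -0.0711, 0.0919]
tcp_rot: [0.487, 0.512, -0.487, 0.513]
contact_force: [0.2, -0.3, 0.9]
gripper_width: 0.0139
```

jog_arm(
  plan=[0.2,0,0,0,0,0,0,0],
)

```text
t: 13.4
position: [0.5734, -0.071, 0.0894]
tcp_rot: [0.487, 0.513, -0.487, 0.513]
contact_force: [0.1, -1.0, -1.5]
gripper_width: 0.014
```

jog_arm(
  plan=[0.2,0,0,0,0,0,0,0],
)

```text
t: 13.65
position: [0.5733, -0.0711, 0.0872]
tcp_rot: [0.487, 0.513, -0.487, 0.513]
contact_force: [0.9, -0.0, -1.3]
gripper_width: 0.0141
```

jog_arm(
  plan=[0.15,0,0,0,0,0,0,0],
)

```text
t: 13.9
position: [0.5737, -0.0711, 0.0868]
tcp_rot: [0.487, 0.512, -0.487, 0.513]
contact_force: [-1.2, 0.3, 3.4]
gripper_width: 0.0137
```

jog_arm(
  plan=[-0.05,0,0.2,0,0,0,0.2,0,0,0,0,0],
  newtons=8,
)

```text
t: 14.28
position: [0.574, -0.0752, 0.0867]
tcp_rot: [0.487, 0.512, -0.487, 0.513]
contact_force: [-0.7, 1.0, 2.8]
gripper_width: 0.0141
```

jog_arm(
  plan=[0,0,0.3,0,0,0,0.3,0,0,0,0,0],
)

```text
t: 14.65
position: [0.5742, -0.0815, 0.0864]
tcp_rot: [0.487, 0.512, -0.487, 0.513]
contact_force: [1.0, 1.6, 1.0]
gripper_width: 0.0139
```

```bash
python3 -c "
from h import *
stat();p,im=snap('wrist','w10');print(p['origin'],p['attitude'].tolist())
crop(im,200,60,180,220,3,'w10c')"
```

```text
t14.65 pos [ 0.5742 -0.0815  0.0864] yawY 2.92 tilt [ 0.0004 -0.0005 -1.    ] F [0.9836 1.5573 1.0168] w 0.0139 J [-0.2386  0.2049  1.4764 -0.0004  1.4598 -0.2895]
[0.5688 0.0033 0.2644] [-0.14697685053686976, -0.003974222991514722, 0.025252421571900118, 0.988809549995666]
```

View pics/w10c.png

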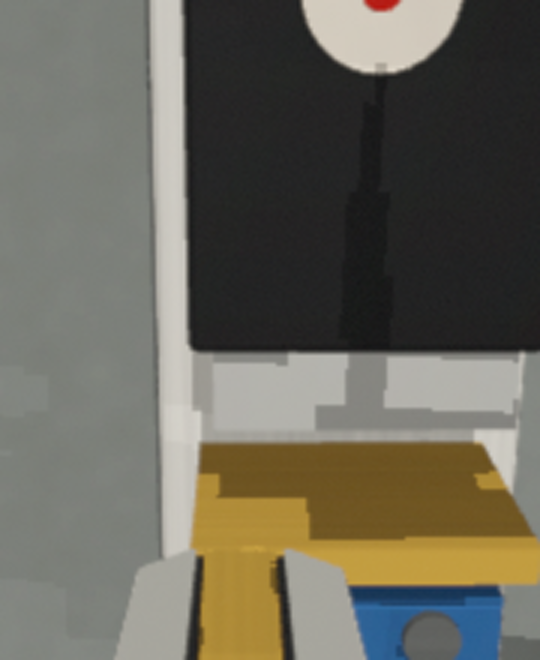

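jog_arm(
  plan=[0,0,0.3,0,0,0,0.3,0,0,0,0,0],
)

```text
t: 15.08
position: [0.5741, -0.0874, 0.0861]
tcp_rot: [0.487, 0.513, -0.487, 0.513]
contact_force: [0.7, 0.8, 0.5]
gripper_width: 0.0134
```

jog_arm(
  plan=[0,0,0.2,0,0,0,0,0],
)

```text
t: 15.32
position: [0.5741, -0.0891, 0.0861]
tcp_rot: [0.487, 0.513, -0.487, 0.512]
contact_force: [0.4, 1.0, -0.3]
gripper_width: 0.0141
```

```bash
python3 -c "
from h import *
stat();p,im=snap('wrist','w11');print(p['origin'],p['attitude'].tolist())
crop(im,200,60,180,220,3,'w11c')"
```

```text
t15.32 pos [ 0.5741 -0.0891  0.0861] yawY 2.94 tilt [-0.0008  0.0001 -1.    ] F [ 0.4313  1.0225 -0.3252] w 0.0141 J [-0.2515  0.2083  1.4729 -0.0001  1.4611 -0.3027]
[ 0.569  -0.0044  0.2641] [-0.14666785837385896, -0.003386863575407937, 0.025491486898852837, 0.988851481553642]
```

View pics/w11c.png

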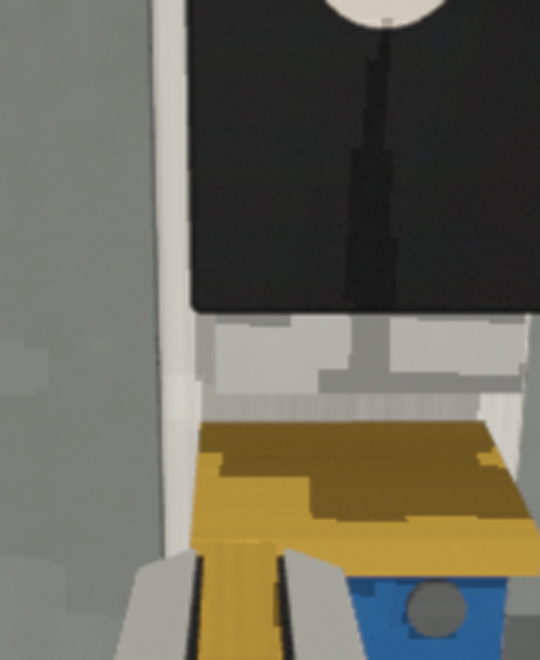

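```bash
python3 -c "
from m import *
p=pp([ 0.569,-0.0044,0.2641],[-0.14666785837385896, -0.003386863575407937, 0.025491486898852837, 0.988851481553642])
f=lambda l,z:print(C(p,l,3,200,60,z))
f([(340,393),(340,422)],.0255);f([(450,543)],.080);f([(450,575)],.079)
"
```

```text
[[ 0.5963 -0.0626  0.0255]
 [ 0.5968 -0.0699  0.0255]]
[[ 0.6141 -0.0784  0.08  ]]
[[ 0.6151 -0.0857  0.079 ]]
```

jog_arm(
  plan=[0,0,0.2,0,0,0,0,0],
)

```text
t: 15.62
position: [0.5742, -0.0908, 0.0861]
tcp_rot: [0.487, 0.513, -0.487, 0.512]
contact_force: [-0.4, 1.9, -2.0]
gripper_width: 0.0138
```

jog_arm(
  plan=[0,0,0.15,0,0,0,0,0],
)

```text
t: 15.88
position: [0.5742, -0.0921, 0.0861]
tcp_rot: [0.487, 0.513, -0.487, 0.512]
contact_force: [0.0, 4.1, -0.9]
gripper_width: 0.0143
```

```bash
python3 -c "
from h import *
stat();p,im=snap('wrist','w12');print(p['origin'],p['attitude'].tolist())
crop(im,200,60,180,220,3,'w12c')"
```

```text
t15.88 pos [ 0.5742 -0.0921  0.0861] yawY 2.96 tilt [-0.001   0.0009 -1.    ] F [ 0.001   4.0769 -0.8579] w 0.0143 J [-0.2569  0.2097  1.4711  0.0006  1.462  -0.3085]
[ 0.5691 -0.0075  0.2642] [-0.14625107429887196, -0.003340023832085212, 0.025640054826920635, 0.9889095282662107]
```

View pics/w12c.png

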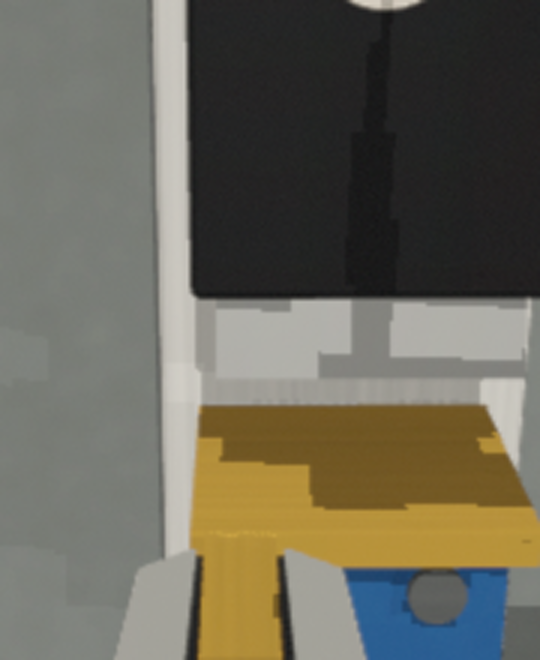

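jog_arm(
  plan=[0,0,0,0,0,0,0,0,0,0,0,0],
  claw=-0.4,
)

```text
t: 16.3
position: [0.5749, -0.0932, 0.087]
tcp_rot: [0.487, 0.512, -0.487, 0.513]
contact_force: [0.5, -0.1, 0.3]
gripper_width: 0.0282
```

jog_arm(
  plan=[-1.5,0,0,0,-4,0,0,0,-5,0,0,0,-1,0,0,0,0,0,0,0],
)

```text
t: 16.92
position: [0.575, -0.0927, 0.2027]
tcp_rot: [0.487, 0.512, -0.487, 0.513]
contact_force: [-0.3, 0.9, -0.1]
gripper_width: 0.0283
```

```bash
python3 -c "
from h import *
stat();p,im=snap('wrist','w13');print(p['origin'],p['attitude'].tolist())
crop(im,220,60,140,200,3,'w13c')
plan([.404,-.2107,.20],101.5)"
```

```text
t16.93 pos [ 0.575  -0.0927  0.2027] yawY 2.94 tilt [ 0.0024 -0.0009 -1.    ] F [-0.2638  0.904  -0.0817] w 0.0283 J [-0.2571  0.1583  1.2975 -0.0002  1.6833 -0.3085]
[ 0.5693 -0.0079  0.3806] [-0.14716846900691433, -0.004965350597741682, 0.025289066934496736, 0.9887756318382775]
t16.98 pos [ 0.5742 -0.0925  0.2008] yawY 2.94 tilt [-0.0009  0.0001 -1.    ] F [ 0.9408 -0.5778  0.7455] w 0.0284 J [-0.2571  0.1595  1.2999 -0.0002  1.6831 -0.3085]
0.01, -1.76, 1.09, -9.86,  0.01, -1.92, 0.78, -9.86,  0, -2.03, 0.43, -9.86,  0.01, -2.07, 0.08, -9.86,  0.01, -2.05, -0.27, -9.86,  
0.01, -1.98, -0.62, -9.86,  0, -1.84, -0.96, -9.86,  0.01, -1.65, -1.25, -9.86,  0.01, -1.41, -1.52, -9.86,  0.01, -1.14, -1.73, -9.86,  

end [ 0.404  -0.2107  0.2   ] 101.5399997442226
```

View pics/w13c.png

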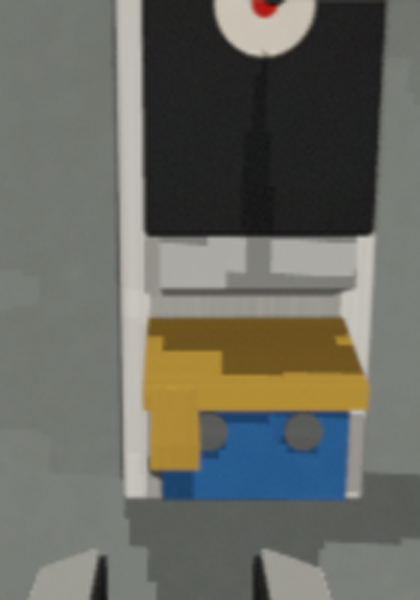

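jog_arm(
  plan=[0,-1.8,1.1,-9.9,0,-1.9,0.8,-9.9,0,-2.0,0.4,-9.9,0,-2.1,0.1,-9.9,0,-2.05,-0.3,-9.9],
  claw=0,
)

```text
t: 17.6
position: [0.4875, -0.1516, 0.1986]
tcp_rot: [0.226, 0.672, -0.226, 0.668]
contact_force: [0.4, -0.3, 0.5]
gripper_width: 0.0464
```

jog_arm(
  plan=[0,-2.0,-0.6,-9.9,0,-1.8,-1.0,-9.9,0,-1.65,-1.25,-9.9,0,-1.4,-1.5,-9.9,0,-1.15,-1.7,-9.6],
)

```text
t: 18.23
position: [0.4032, -0.2107, 0.1988]
tcp_rot: [-0.073, 0.705, 0.075, 0.702]
contact_force: [0.5, 0.5, 0.0]
gripper_width: 0.0466
```

```bash
python3 -c "
from m import *
p=pp([ 0.5693,-0.0079,0.3806],[-0.14716846900691433, -0.004965350597741682, 0.025289066934496736, 0.9887756318382775])
f=lambda l,z:print(C(p,l,3,220,60,z))
f([(250,292),(250,318)],.0255);f([(250,378)],.080);
plan([.404,-.2108,.14],101.5)
"
```

```text
[[ 0.5975 -0.0588  0.0255]
 [ 0.5982 -0.068   0.0255]]
[[ 0.5951 -0.0772  0.08  ]]
t18.23 pos [ 0.4032 -0.2107  0.1988] yawY 101.97 tilt [-0.0041  0.0026 -1.    ] F [0.5142 0.4763 0.0144] w 0.0466 J [-0.6062 -0.1215  1.5895 -0.0002  1.6785 -2.3859]
2.94, -0.01, 0.04, 0.23,  2.94, -0.02, 0.04, 0.23,  
end [ 0.404  -0.2108  0.14  ] 101.50564018751457
```

jog_arm(
  plan=[3.0,0,0.05,0.5,3.0,0,0.05,0,0,0,0,0],
)

```text
t: 18.6
position: [0.403, -0.2091, 0.1368]
tcp_rot: [-0.066, 0.706, 0.071, 0.701]
contact_force: [-0.7, -0.6, -0.5]
gripper_width: 0.0469
```

```bash
python3 -c "
from h import *
plan([.404,-.2108,.073],101.5)
p,im=snap('wrist','w14');print(p['origin'],p['attitude'].tolist())"
```

```text
t18.60 pos [ 0.403  -0.2091  0.1368] yawY 101.13 tilt [-0.0083  0.0056 -0.9999] F [-0.6939 -0.5545 -0.5269] w 0.0469 J [-0.6035 -0.0968  1.6904 -0.0001  1.558  -2.3686]
3.19, -0.09, 0.03, -0.18,  3.19, -0.1, 0.03, -0.18,  
end [ 0.404  -0.2108  0.073 ] 101.49207265365814
[ 0.3202 -0.2266  0.3154] [-0.08833344940573921, -0.11250464367400917, 0.7641691367602115, 0.6289558309539878]
```

View pics/w14.png

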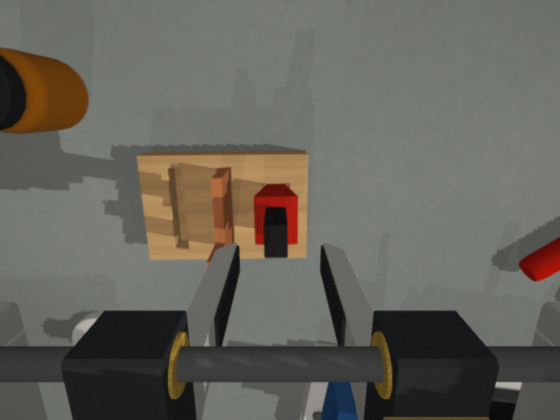

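jog_arm(
  plan=[0,-0.2,0.1,-0.2,0,0,0,0,3.2,0,0,0,2.4,0,0,0,0.7,0,0,0],
  claw=-0.3,
)

```text
t: 19.27
position: [0.4067, -0.2123, 0.0777]
tcp_rot: [-0.07, 0.704, 0.07, 0.703]
contact_force: [-0.2, -0.7, 0.5]
gripper_width: 0.0327
```

```bash
python3 -c "
from h import *
plan([.404,-.2108,.072],101.5)"
```

```text
t19.27 pos [ 0.4067 -0.2123  0.0777] yawY 101.35 tilt [-0.0014  0.001  -1.    ] F [-0.22   -0.6871  0.4563] w 0.0327 J [-0.6047 -0.0532  1.7707 -0.      1.4258 -2.3736]
0.57, 0.2, -0.23, -0.15,  
end [ 0.404  -0.2108  0.072 ] 101.49736639253075
```

jog_arm(
  plan=[0.4,0.15,-0.25,-0.1,0,0,0,0],
)

```text
t: 19.52
position: [0.4048, -0.212, 0.0754]
tcp_rot: [-0.071, 0.703, 0.07, 0.704]
contact_force: [0.6, -0.5, 0.9]
gripper_width: 0.033
```

jog_arm(
  plan=[0,0,0,0,0,0,0,0,0,0,0,0,0,0,0,0],
  claw=-1,
  newtons=40,
)

```text
t: 20.02
position: [0.4048, -0.2119, 0.0751]
tcp_rot: [-0.071, 0.703, 0.07, 0.704]
contact_force: [0.5, 0.2, 2.7]
gripper_width: 0.0158
```

```bash
python3 -c "
from h import *
stat()"
```

```text
t20.02 pos [ 0.4048 -0.2119  0.0751] yawY 101.45 tilt [ 0.0011 -0.0007 -1.    ] F [0.4917 0.192  2.7267] w 0.0158 J [-0.6064 -0.0577  1.7802 -0.      1.4178 -2.377 ]
```

jog_arm(
  plan=[-1.5,0,0,0,-3,0,0,0,-4,0,0,0,-3.8,0,0,0,0,0,0,0],
)

```text
t: 20.65
position: [0.406, -0.2128, 0.2014]
tcp_rot: [-0.072, 0.702, 0.069, 0.706]
contact_force: [0.2, 0.3, -1.3]
gripper_width: 0.0156
```

```bash
python3 -c "
from h import *
plan([.5978,-.0655,.20],92.85,v=5)"
```

```text
t20.65 pos [ 0.406  -0.2128  0.2014] yawY 101.45 tilt [ 0.0063 -0.0045 -1.    ] F [ 0.1628  0.3045 -1.3134] w 0.0156 J [-0.6064 -0.1241  1.5867 -0.0001  1.6713 -2.377 ]
0.03, 2.13, 4.34, 1.72,  0.03, 2.25, 4.28, 1.72,  0.02, 2.38, 4.21, 1.72,  0.03, 2.51, 4.14, 1.72,  0.03, 2.63, 4.05, 1.72,  

end [ 0.5978 -0.0655  0.2   ] 92.84687468380359
```

jog_arm(
  plan=[0,2.1,4.3,1.7,0,2.25,4.3,1.7,0,2.4,4.2,1.7,0,2.5,4.1,1.7,0,2.6,4.0,1.7],
)

```text
t: 21.28
position: [0.5951, -0.0637, 0.195]
tcp_rot: [-0.018, 0.708, 0.018, 0.706]
contact_force: [0.6, -0.7, -1.2]
gripper_width: 0.0156
```

jog_arm(
  plan=[0,0,0,0,0,0,0,0,0,0,0,0],
)

```text
t: 21.65
position: [0.5939, -0.0658, 0.1971]
tcp_rot: [-0.018, 0.707, 0.018, 0.707]
contact_force: [-0.5, 0.3, -1.2]
gripper_width: 0.0159
```

```bash
python3 -c "
from h import *
plan([.5978,-.0655,.13],92.85,v=5)
p,im=snap('wrist','w15');print(p['origin'],p['attitude'].tolist())"
```

```text
t21.65 pos [ 0.5939 -0.0658  0.1971] yawY 92.87 tilt [-0.0011 -0.0002 -1.    ] F [-0.4628  0.2611 -1.202 ] w 0.0159 J [-0.2049  0.1959  1.265  -0.0004  1.6817 -1.8258]
3.36, 0, 0.19, 0.01,  3.35, 0.01, 0.2, 0.01,  
end [ 0.5978 -0.0655  0.13  ] 92.85154605438204
[ 0.5084 -0.07    0.3752] [-0.10086946150430734, -0.10555185280699453, 0.7169352151691624, 0.6816803175647572]
```

View pics/w15.png

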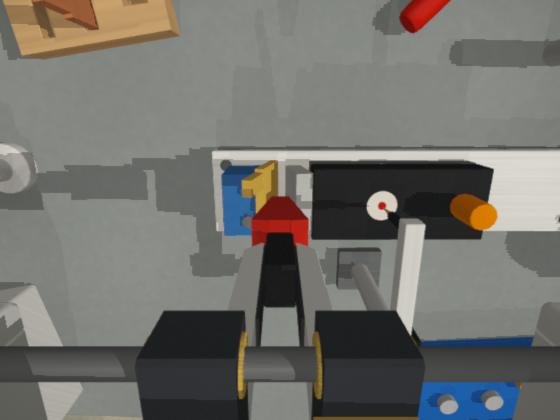

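jog_arm(
  plan=[2.5,0,0.4,0,2.5,0,0,0,1.7,0,0,0,0,0,0,0,0,0,0,0],
)

```text
t: 22.32
position: [0.5994, -0.0651, 0.1317]
tcp_rot: [-0.018, 0.706, 0.018, 0.708]
contact_force: [0.1, 0.5, -0.7]
gripper_width: 0.0158
```

```bash
python3 -c "
from h import *
plan([.5978,-.0655,.11],92.85,v=5)
p,im=snap('wrist','w16');print(p['origin'],p['attitude'].tolist());crop(im,180,130,220,140,3.5,'w16c')"
```

```text
t22.32 pos [ 0.5994 -0.0651  0.1317] yawY 92.92 tilt [ 0.002  -0.0005 -1.    ] F [ 0.0806  0.5329 -0.7347] w 0.0158 J [-0.2021  0.2274  1.3574 -0.0001  1.5547 -1.8239]
2.17, -0.03, -0.17, 0.07,  
end [ 0.5978 -0.0655  0.11  ] 92.85461472263214
[ 0.5133 -0.0694  0.3096] [-0.10201276209802757, -0.10653137977290622, 0.7171044644267109, 0.6811796008337978]
```

View pics/w16c.png

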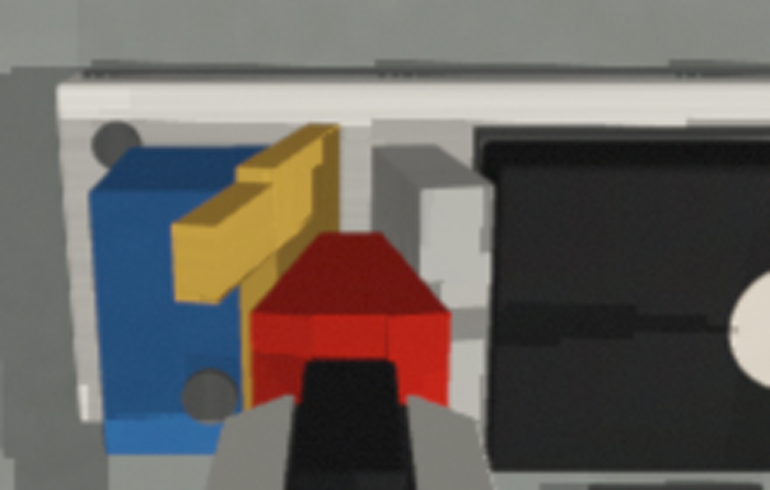

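jog_arm(
  plan=[1.0,0,-0.1,0,0.7,0,0,0,0.3,0,0,0,0,0,0,0],
)

```text
t: 22.88
position: [0.5977, -0.0647, 0.1099]
tcp_rot: [-0.018, 0.707, 0.018, 0.707]
contact_force: [0.3, -0.2, -1.8]
gripper_width: 0.0158
```

jog_arm(
  plan=[0.3,0,0,0,0,0,0,0],
)

```text
t: 23.12
position: [0.5979, -0.0647, 0.1073]
tcp_rot: [-0.018, 0.707, 0.018, 0.707]
contact_force: [0.1, -0.0, -1.8]
gripper_width: 0.0157
```

jog_arm(
  plan=[0.2,0,0,0,0,0,0,0],
)

```text
t: 23.38
position: [0.598, -0.0644, 0.1055]
tcp_rot: [-0.018, 0.707, 0.018, 0.707]
contact_force: [0.5, 0.8, -1.6]
gripper_width: 0.0158
```

jog_arm(
  plan=[0.2,0,0,0,0,0,0,0],
)

```text
t: 23.62
position: [0.5981, -0.0644, 0.1037]
tcp_rot: [-0.018, 0.707, 0.018, 0.707]
contact_force: [0.9, 1.7, -0.5]
gripper_width: 0.0158
```

jog_arm(
  plan=[0.15,0,0,0,0,0,0,0],
)

```text
t: 23.88
position: [0.598, -0.0647, 0.1019]
tcp_rot: [-0.018, 0.707, 0.018, 0.707]
contact_force: [1.2, 1.9, -0.8]
gripper_width: 0.0156
```

```bash
python3 -c "
from h import *
stat()
p,im=snap('wrist','w17');print(p['origin'],p['attitude'].tolist());crop(im,180,130,220,140,3.5,'w17c')"
```

```text
t23.88 pos [ 0.598  -0.0647  0.1019] yawY 92.95 tilt [ 0.0003 -0.0001 -1.    ] F [ 1.2298  1.9065 -0.7641] w 0.0156 J [-0.202   0.2415  1.4006 -0.      1.4992 -1.8243]
[ 0.5122 -0.0692  0.2799] [-0.10121909303658341, -0.10612623744246646, 0.7173042589671131, 0.681150876824509]
```

View pics/w17c.png

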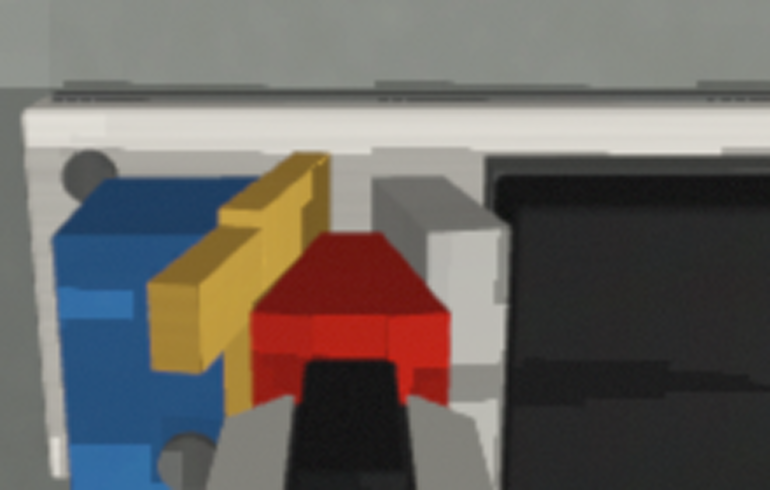

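jog_arm(
  plan=[0.12,0.03,0,0,0,0,0,0],
)

```text
t: 24.18
position: [0.598, -0.0647, 0.1013]
tcp_rot: [-0.018, 0.707, 0.018, 0.707]
contact_force: [-0.3, 0.9, 2.7]
gripper_width: 0.0159
```

jog_arm(
  plan=[0.12,0,0,0,0,0,0,0],
)

```text
t: 24.42
position: [0.598, -0.0647, 0.1013]
tcp_rot: [-0.018, 0.706, 0.018, 0.707]
contact_force: [-3.3, 1.7, 6.9]
gripper_width: 0.0158
```

jog_arm(
  plan=[0.12,0,0,0,0,0,0,0],
)

```text
t: 24.68
position: [0.5981, -0.0647, 0.1012]
tcp_rot: [-0.019, 0.706, 0.018, 0.707]
contact_force: [-3.0, 2.0, 11.1]
gripper_width: 0.0158
```

```bash
python3 -c "
from h import *
stat()
p,im=snap('wrist','w18');print(p['origin'],p['attitude'].tolist());crop(im,180,130,260,160,3,'w18c');crop(im,360,190,110,90,6,'w18d')
p,im=snap('scene','s18');crop(im,190,200,150,130,5,'s18c')"
```

```text
t24.68 pos [ 0.5981 -0.0647  0.1012] yawY 92.95 tilt [ 0.0016 -0.0009 -1.    ] F [-2.9573  1.9731 11.1303] w 0.0158 J [-0.2016  0.241   1.4026 -0.0006  1.4962 -1.8238]
[ 0.512  -0.069   0.2791] [-0.1020558451053262, -0.1062798529784069, 0.7172722150688622, 0.6810358043604855]
```

View pics/w18c.png

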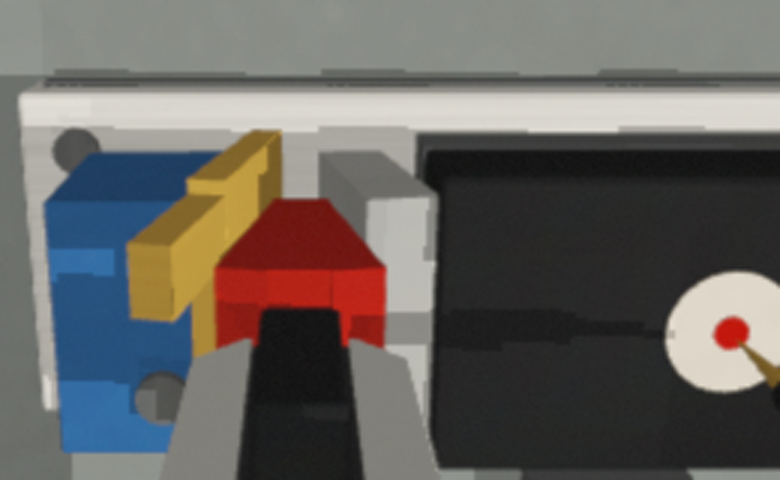

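View pics/w18d.png

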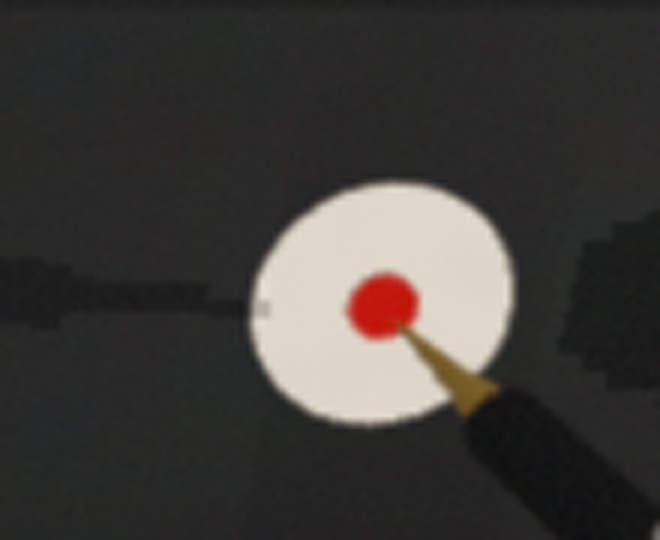

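View pics/s18c.png

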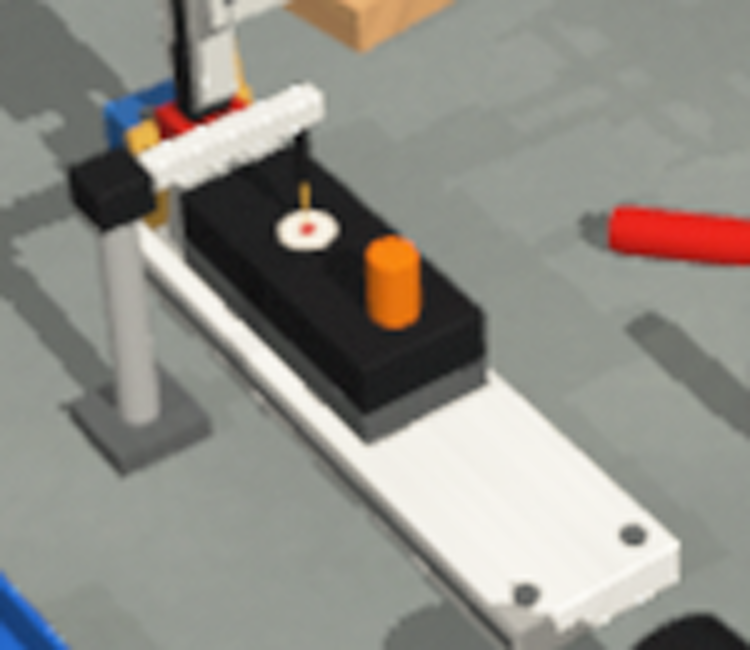

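```bash
python3 -c "
from m import *
p=pp([ 0.512,-0.069,0.2791],[-0.1020558451053262, -0.1062798529784069, 0.7172722150688622, 0.6810358043604855])
f=lambda l,z:C(p,l,6,360,190,z)[0]
n=f([(399,321)],.08);s=f([(384,306)],.075);print(n,s,s-n)
f=lambda l,z:print(C(p,l,3,180,130,z))
f([(300,200)],.0362)
f([(262,152),(318,152)],.0255)
"
```

```text
[0.5915 0.0286 0.08  ] [0.5918 0.0291 0.075 ] [ 0.0003  0.0005 -0.005 ]
[[ 0.5772 -0.066   0.0362]]
[[ 0.5678 -0.0763  0.0255]
 [ 0.5671 -0.0619  0.0255]]
```

jog_arm(
  plan=[0,0,0,0,0,0,0,0,0,0,0,0,0,0,0,0],
)

```text
t: 25.28
position: [0.5981, -0.0647, 0.1012]
tcp_rot: [-0.019, 0.706, 0.018, 0.707]
contact_force: [-3.7, 1.8, 10.6]
gripper_width: 0.0161
```

```bash
python3 -c "
from h import *
stat()
print(manip.job_done());stat()"
```

```text
t25.27 pos [ 0.5981 -0.0647  0.1012] yawY 92.95 tilt [ 0.0018 -0.001  -1.    ] F [-3.6702  1.8323 10.6279] w 0.0161 J [-0.2016  0.2409  1.4026 -0.0006  1.4961 -1.8238]
the job is handed in; nothing more can be done
None
the job is handed in; nothing more can be done
```

I slid the carriage until the red spot was under the needle. I then leaned the brass shim against the blue stop and pressed the wedge in until it went tight. The job was handed in at 25.3 s with the wedge's black grip still held.

- **Gap:** it measured 16.8 mm at the foot. That takes one shim, so the copper one stayed in its slot in the stand.
- **Spot and needle:** with the wedge pressed in, the spot measured about 0.5 mm from the point under the tip. It was about 0.3 mm when I let go of the knob.
- **Wedge:** it stopped with its foot about 11 mm above the rail, against roughly 10.7 mm predicted from the gap. Over the last two 1.2 mm push steps it moved only about 0.1 mm while the upward force rose from about 3 to 11 N. It then held at about 10.6 N over the half second before hand-in.
- **Forces and other objects:** the highest force I read was about 11 N. I saw no contact with the needle bracket or the other things on the bench.
- **Disagreements:** none of note. One shim check, read while the arm was still moving, was about 2 mm off in absolute position. The gap it gave agreed with the other readings.

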